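Throw the collared lock lever of the cash box

ROBOT

A 7-joint arm with a two-finger parallel gripper is mounted at the origin on the work surface. World frame = base frame: x ahead of the robot, y to its left, z up, the work surface at z = 0. Lengths are in mm, angles in degrees, forces in N, time in s.
With the tool pointing down it reaches from about 400 to 850 mm from the base axis. Payload 10.4 kg.
Tool frame: the origin (TCP) lies on the centre line of the jaws, within the pads' length; the fingertips stand r.nose_length ahead of it and the grasp point (between the pads) lies 11 mm behind it (r.nose_length is the distance from the TCP to the fingertips, in mm); z points along the fingers, y is the direction in which the jaws open and shut (so a half turn about z gives the same grasp; the last joint's range is limited). The gripper opens to 87 mm and grips with 3 to 60 N. Pads are 19 mm wide; open, the fingers measure 117 mm over their backs; the gripper's body (75 mm by 190 mm) begins 51 mm behind the grasp point.
Start: joints at [76.054, 19.034, -3.707, 83.658, 1.238, 77.344, -5.071], TCP at [136.902, -609.844, 230.576] pointing down, gripper open.
Joint ranges: [-148.97, 148.97], [-28.65, 121.19], [-84.17, 76.75], [9.2, 138.47], [-72.65, 252.65], [3.7, 117.97], [-149.18, 149.18]. Speed limits (degrees/s): [127.2, 127.2, 159.86, 159.86, 180, 180, 180].

INTERFACE

Orientations are given as [roll, pitch, yaw] about the fixed x, y, z axes, in that order (R = Rz(yaw) Ry(pitch) Rx(roll)).
In Python, from station import r gives the robot as it stands. The module is installed in compiled form; this text tells all that it offers.
- The arm moves only by the tool servo_tool, never from a script. Its argument "series" is a list of rows, each a list of 4 numbers: the shift along the world's x, y, z in mm, then the turn about the world's z in rad. A call has 1 to 12 rows; each row is the pose to reach, as a shift and turn from the pose measured when the call began; what a row does not reach only later rows make up. A row lasts 1/10 s, in which the tool goes at most 50 mm and 8.59 degrees, less where a joint would pass 70% of its speed; a pose out of reach is approached as far as the arm can. A call with a gripper value outside its range is refused whole. "claw" is the finger opening in mm, from 0 to 87, set as the call begins (left out, the last holds). The fingers move at their own pace and stop on an object; "force" is the grip in N (left out, the last holds). Time passes only in rows, so rows that repeat a pose let the fingers close. It gives the time, the measured TCP pose, the force and the opening at its end, in the units of the state.
- r.sense(): the state, without advancing time (a new reading comes with each control period).
- r.read_camera(name): name is "scene" or "side" or "wrist"; returns a dict with "color" (420x560x3 uint8, red, green, blue), "fov_y" (degrees; the focal length in pixels is half the picture's height over the tangent of half this angle, whatever the lens; pixels are square), "cx", "cy" (the principal point, pixels), "rvec" (rotation vector, rad) and "tvec" (3), from world to camera coordinates, as OpenCV has them. Camera axes: x right, y down, z forward; pixel columns grow to the right and rows downward; lengths in mm; the calibration is good to about 2 mm. The wrist camera is an equidistant fisheye: a pixel r from the principal point sees the ray r / f radians off the axis. A picture is of the moment at which its call begins. There is no depth.
- r.sign_off(): hands the job in, once; it reports no verdict.
Trained networks look in the newest picture that a camera, given by its name, has taken for a name from the list of things; names that differ only in an ending like _2 or _b are one class to them, and where a whole thing is asked for, a point or a joint stands for the part that bears it (a point fixed in the world has none). Each returns a list of dicts, best first, with "p" (0 to 1); they miss things now and then, are a little off and sometimes report something else, mostly with a low value. They report only what shows in the picture. A call takes as long as a camera call.
- r.trace(query, camera): "mask" (420x560 bool, what is visible of it) and "extent" ([left, top, right, bottom] in pixels, round what is visible of it).
- r.pinpoint(query, camera): "position" ([column, row] in pixels: a listed point, or the origin of a listed thing).
The state is a dict: "clock": time; "qpos": joint angles; "qd": joint speeds; "effort": joint torques, N m; "tool_pos": TCP position; "tool_rot": TCP orientation; "ft_force": force on the tool from outside, world axes, zero at the start; "moment": the same for the moment, N m; "gripper_width": finger opening in mm.
Only numpy, scipy, OpenCV 4.12 (cv2) and the standard library are available. Lean on these libraries where they do the work, as an engineer would, in place of code of your own. Each camera call takes 0.05 s, during which the arm holds its last target. There are 200 camera calls.

TASK

The grey steel cash box on the desk has two small levers standing on its lid. Lock the compartment whose lever carries the sliding collar: lift that collar up its lever and, holding it up, push the lever away from the robot, past the blocking teeth, fully to the far end of its gate, then let go so that the collar drops back down. Leave the plain lever without a collar where it is.

Things in the scene. Friction and masses are not known exactly. Their poses are not given: they have to be found in the camera images.
- lock_gate: Steel gate, 130 x 56 x 22 mm, of the collared lever, fixed on the cash box lid (90 mm above the desk). Origin: centre of its underside; z up, x along the slot away from the robot, y along the pivot, which lies 30 mm below the origin. At x = 0 two dark teeth, 12 mm thick, stand 7 to 12.6 mm either side of the slot's middle, tops at z = 60 mm. The plain lever's gate has no teeth, 150 mm aside on y.
- lock_lever (a joint): Angle of the collared lever (rad): 0 upright, negative leaning to the robot, positive away (gate's +x); stops at -0.45 and 0.45; starts at -0.45 to -0.37. 10 mm rod with a 19 mm cap, top 135 mm from the pivot. Takes about 2 N at the collar, stays where left. With the collar down the teeth stop it at about -0.22; beyond 0.23 the collar drops again.
- lock_collar (a joint): Lift of the collar along its lever (m): 0 down, 0.018 at its upper stop. The collar is an aluminium cylinder round the lever, 30 mm in diameter (two thin 32 mm beads), 26 mm tall; its middle lies 93 mm plus the lift from the pivot along the lever. A spring of 2 to 4 N pushes it down. It clears the teeth when lifted 11 mm or more.
- plain_lever (a joint): Angle of the other lever (rad), which has the same rod and cap but no collar; same sense and stops, starts between -0.45 and -0.37. It stays there.

How it is judged:
By the outcome, as a careful person would: the job done as asked, in the order asked, and still so for the second after the job is handed in, with the robot touching nothing.
It also fails if it takes over 32 s, if anything falls off the work surface, if the arm or the gripper's body presses on something with over 40 N, if the wrist force passes 120 N, or if a joint passes its speed limit or range.

## Working session

There is one attempt and no reset: what is moved stays moved. The work goes in short steps, Python scripts to look and compute and a tool call to move; the robot and the scene stay as the last step left them, time stands still between calls to the robot, and variables do not carry over. Pictures are saved under pics/ and viewed, about 8 in all and at most 12, crops included, and the job is handed in when it is done.

Besides the shell and the picture viewer there is one more tool, called after "Request:" as a command line: name --pt "numbers of a row" for each row, then --argument value for the rest. servo_tool: Moves the arm, as the interface text tells. Its arguments: {"type":"object","properties":{"series":{"type":"array","items":{"type":"array","items":{"type":"number"}}},"claw":{"type":"number"},"force":{"type":"number"}},"required":["series"]}

```bash
mkdir -p pics
cat > h.py <<'E'
import numpy as np, cv2
from station import r
def cam(n):
    c=r.read_camera(n); R=cv2.Rodrigues(np.array(c["rvec"],float))[0]
    c["R"]=R; c["t"]=np.array(c["tvec"],float).ravel(); c["f"]=210/np.tan(np.radians(c["fov_y"])/2); c["n"]=n; return c
def ray(c,p):
    d=np.array([p[0]-c["cx"],p[1]-c["cy"]])
    if c["n"]=="wrist":
        q=np.hypot(*d); th=q/c["f"]; v=np.r_[d/max(q,1e-9)*np.sin(th),np.cos(th)]
    else: v=np.r_[d/c["f"],1]
    v=c["R"].T@v; return -c["R"].T@c["t"], v/np.linalg.norm(v)
def proj(c,P):
    v=c["R"]@np.array(P,float)+c["t"]
    if c["n"]=="wrist":
        q=np.hypot(v[0],v[1]); return v[:2]/q*np.arctan2(q,v[2])*c["f"]+[c["cx"],c["cy"]]
    return v[:2]/v[2]*c["f"]+[c["cx"],c["cy"]]
def tri(rs):
    A=sum(np.eye(3)-np.outer(d,d) for o,d in rs); b=sum((np.eye(3)-np.outer(d,d))@o for o,d in rs)
    X=np.linalg.solve(A,b); return X,[float(np.linalg.norm(np.cross(X-o,d))) for o,d in rs]
E
python3 - <<'E'
from h import *
s=r.sense(); print({k:np.round(s[k],2).tolist() for k in("clock","tool_pos","tool_rot","ft_force","gripper_width")}, r.nose_length)
im=[]
for n in("scene","side","wrist"):
    c=cam(n); print(n,"cam at",np.round(ray(c,[c["cx"],c["cy"]]),2).tolist(),round(c["f"]))
    cv2.imwrite(f"pics/{n}0.png",c["color"][...,::-1]); 
    for q in("lock_gate","lock_lever","lock_collar","plain_lever"):
        print(q,[(np.round(d["position"],1).tolist(),round(d["p"],2)) for d in r.pinpoint(q,n)[:3]],[(np.round(d["extent"],1).tolist(),round(d["p"],2)) for d in r.trace(q,n)[:3]])
    im.append(c["color"][...,::-1])
cv2.imwrite("pics/both0.png",cv2.resize(np.hstack(im[:2]),(800,300)))
E
```

```text
{'clock': 0.0, 'tool_pos': [136.79, -609.45, 229.75], 'tool_rot': [-179.92, 0.0, 12.65], 'ft_force': [-0.37, 0.36, 0.09], 'gripper_width': 87.27} 8.0
scene cam at [[895.21, -360.13, 533.09], [-0.51, 0.62, -0.6]] 386
lock_gate [([274.8, 231.0], 0.8)] [([238.3, 176.7, 312.7, 260.1], 0.91)]Traceback (most recent call last):
  File "<stdin>", line 8, in <module>
ValueError: it knows: lock_gate
```

Run:
```python
from h import *
im=[];rs=[]
for n in("scene","side","wrist"):
    c=cam(n); print(n,"cam at",np.round(ray(c,[c["cx"],c["cy"]]),2).tolist(),round(c["f"]))
    p=r.pinpoint("lock_gate",n);t=r.trace("lock_gate",n)
    print([(np.round(d["position"],1).tolist(),round(d["p"],2)) for d in p[:3]],[(np.round(d["extent"],1).tolist(),round(d["p"],2)) for d in t[:3]])
    if p and n!="wrist": rs.append(ray(c,p[0]["position"]))
    if p: o,d=ray(c,p[0]["position"]); print("at z90",np.round(o+d*(90-o[2])/d[2],1))
    im.append(c["color"][...,::-1])
    np.save(f"pics/{n}.npy",c,allow_pickle=True)
if len(rs)>1: print(tri(rs))
cv2.imwrite("pics/a.png",cv2.resize(im[0],(800,600),interpolation=cv2.INTER_CUBIC))
cv2.imwrite("pics/b.png",cv2.resize(im[1],(800,600),interpolation=cv2.INTER_CUBIC))
```

```text
scene cam at [[895.21, -360.13, 533.09], [-0.51, 0.62, -0.6]] 386
[([276.9, 234.6], 0.89)] [([241.6, 176.2, 312.8, 258.2], 0.67)]
at z90 [561.5  37.9  90. ]
side cam at [[494.87, 539.13, 518.85], [0.08, -0.8, -0.6]] 453
[([273.6, 238.4], 0.71)] [([225.0, 185.5, 324.1, 253.2], 0.89)]
at z90 [557.9  37.8  90. ]
wrist cam at [[214.64, -591.93, 385.85], [-0.28, -0.07, -0.96]] 325
[] []
(array([559.27387707,  38.30928135,  89.39345253]), [1.5637065542534383, 1.5637065542535344])
```

View pics/a.png

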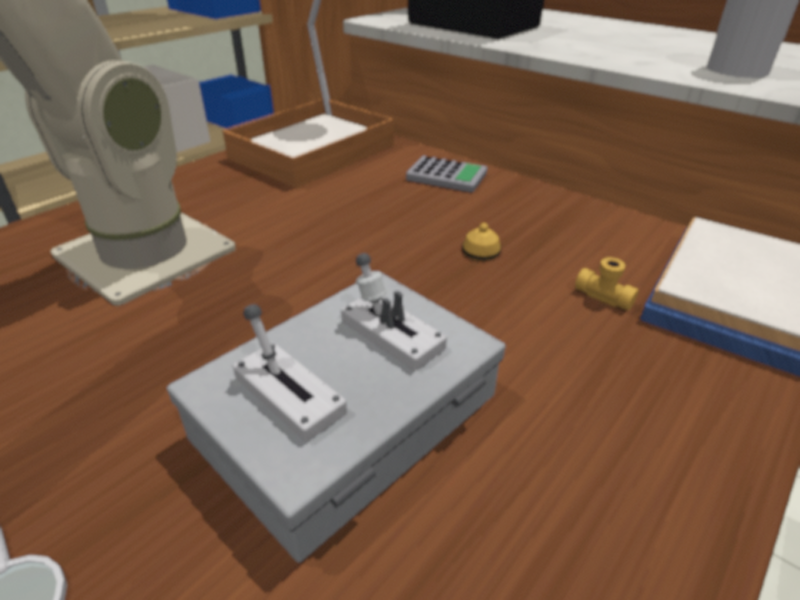

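View pics/b.png

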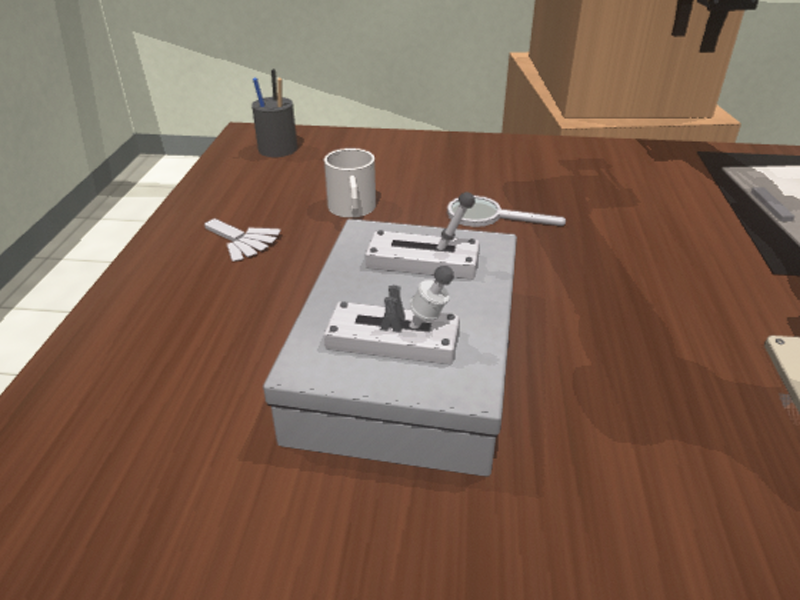

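Scene view: the collared lever is the far one (cap near (363,260), two dark teeth at (392,310)); the plain one is at (253,312). Side view: collar cap at (444,275), gate screws at about (343,305), (334,332), (450,317), (445,345). I'll triangulate these.

Run:
```python
from h import *
cs={n:np.load(f"pics/{n}.npy",allow_pickle=True).item() for n in("scene","side")}
S=.7
f=lambda n,p,z:(lambda o,d:np.round(o+d*(z-o[2])/d[2],1))(*ray(cs[n],np.array(p)*S))
P=[f("side",p,112) for p in((343,305),(334,332),(450,317),(445,345))]
print("side screws",P); print("scene screws",[f("scene",p,112) for p in((438,335),(414,354))])
for a,b in((0,2),(1,3)): d=P[a]-P[b]; print("yaw",np.degrees(np.arctan2(d[1],d[0])),np.linalg.norm(d))
print("mean",np.mean(P,0))
print("cap",tri([ray(cs["scene"],np.array((363,260))*S),ray(cs["side"],np.array((444,275))*S)]))
print("collar",tri([ray(cs["scene"],np.array((372,287))*S),ray(cs["side"],np.array((431,299))*S)]))
print("plain cap",tri([ray(cs["scene"],np.array((253,312))*S),ray(cs["side"],np.array((467,200))*S)]))
v=[]
for n,(x0,y0) in(("scene",(225,160)),("side",(210,165))):
    v.append(cv2.resize(cs[n]["color"][y0:y0+100,x0:x0+130,::-1],(400*1,308),interpolation=cv2.INTER_CUBIC))
cv2.imwrite("pics/c.png",cv2.resize(np.hstack(v),(800,308)))
```

```text
side screws [array([610.8,  12.1, 112. ]), array([611.9,  56.5, 112. ]), array([499.3,  20.7, 112. ]), array([502.1,  64.7, 112. ])]
scene screws [array([615.7,  50.8, 112. ]), array([614.9,   6.7, 112. ])]
yaw -4.41049380133761 111.83116739084855
yaw -4.270991374231403 110.10576733305113
mean [556.025  38.5   112.   ]
cap (array([507.28800798,  40.3516839 , 176.30784712]), [0.4186264474278797, 0.4186264474278886])
collar (array([520.32867197,  38.57898579, 144.92468991]), [2.3264879872832953, 2.32648798728341])
plain cap (array([ 489.41123334, -108.50684888,  176.79613313]), [0.4500828737033616, 0.45008287370336075])
```

View pics/c.png

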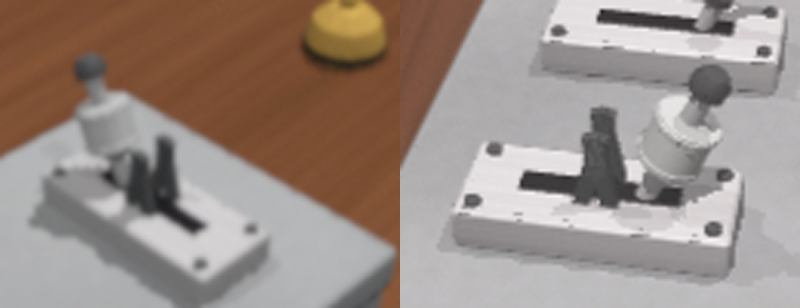

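Gate is at about (557, 39, 90) with yaw about -4.3°. The lever is at about -0.41 rad (cap radius 127 mm, which fits), and the collar middle is at (520.5, 41, 145). Moving over it next.

Request:
servo_tool --pt "24 40 10 -0.025" --pt "48 80 20 -0.05" --pt "72 120 30 -0.075" --pt "96 160 40 -0.1" --pt "120 200 40 -0.125" --pt "144 240 40 -0.15" --pt "168 280 40 -0.175" --pt "192 320 40 -0.2" --pt "216 360 40 -0.225" --pt "240 400 40 -0.25" --pt "264 440 40 -0.275" --pt "288 480 40 -0.296" --claw 87 --force 25

```text
clock: 1.8
tool_pos: [425.5, -128.0, 270.9]
tool_rot: [180.0, -0.0, -4.4]
ft_force: [1.5, -0.9, 0.4]
gripper_width: 87.0
```

Request:
servo_tool --pt "24 42 0 0" --pt "48 84 0 0" --pt "72 126 -10 0" --pt "95 168 -30 0" --pt "95 168 -40 0" --pt "95 168 -40 0" --pt "95 168 -40 0"

```text
clock: 2.5
tool_pos: [520.4, 38.7, 231.2]
tool_rot: [179.9, -0.0, -4.5]
ft_force: [-0.3, -0.5, -0.2]
gripper_width: 87.1
```

Run:
```python
from h import *
c=cam("wrist"); s=r.sense(); print(np.round(s["tool_pos"],1),np.round(s["tool_rot"],1))
print("cam",np.round(ray(c,[c["cx"],c["cy"]]),2).tolist())
yw=np.radians(-4.3);ex=np.array([np.cos(yw),np.sin(yw),0]);g=np.array([557.5,39,60])
P=lambda rho,a:g+ex*rho*np.sin(a)+[0,0,rho*np.cos(a)]
im=c["color"][...,::-1].copy()
for X in (P(126,-.41),P(93,-.41)): q=proj(c,X); print(q); cv2.drawMarker(im,tuple(int(v) for v in q),(0,0,255),0,8)
p=r.pinpoint("lock_gate","wrist"); print(p)
if p: o,d=ray(c,p[0]["position"]);print(o+d*(90-o[2])/d[2])
np.save("pics/w1.npy",c,allow_pickle=True)
cv2.imwrite("pics/d.png",cv2.resize(im,(800,600),interpolation=cv2.INTER_CUBIC))
```

```text
[520.6  38.4 231.6] [ 1.799e+02 -1.000e-01 -4.500e+00]
cam [[599.76, 33.12, 386.6], [-0.29, 0.02, -0.96]]
[276.74677972 248.19766505]
[277.00869214 217.1507656 ]
[{'position': [282.3, 161.1], 'p': 0.92}]
[555.97636215  34.56231679  90.        ]
```

View pics/d.png

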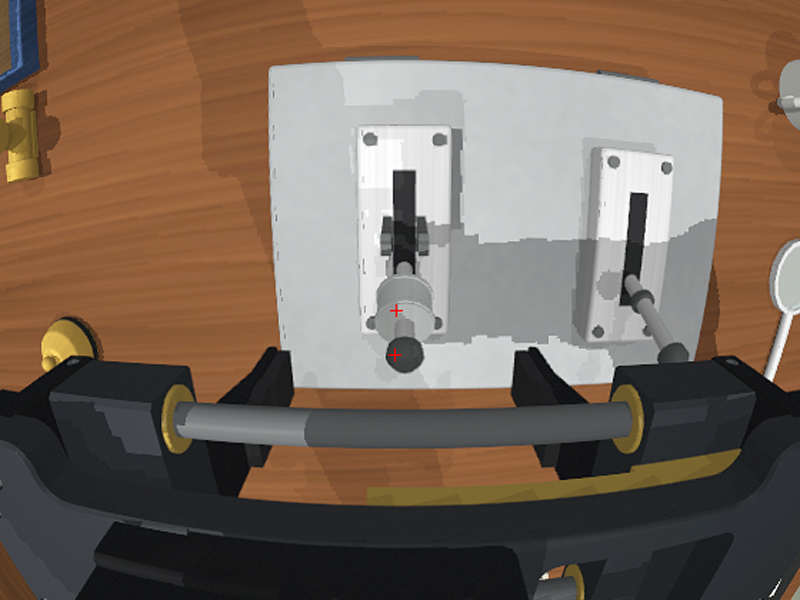

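The wrist view shows the cap at (404,354), the collar at about (404,305) and the slot running vertically at 404. The finger tips are at 291 and 514, so their middle is 402. The jaws are centred and aligned on the lever as they stand, so I descend straight.

Request:
servo_tool --pt "0 0 -25 0" --pt "0 0 -50 0" --pt "0 0 -75 0" --pt "0 0 -90 0" --pt "0 0 -97 0" --pt "0 0 -97 0" --pt "0 0 -97 0"

```text
clock: 3.3
tool_pos: [521.3, 38.3, 135.9]
tool_rot: [179.9, -0.2, -4.5]
ft_force: [0.0, 0.5, -0.4]
gripper_width: 87.0
```

Run:
```python
from h import *
s=r.sense(); print(np.round(s["tool_pos"],1),np.round(s["ft_force"],1))
c=cam("side");cv2.imwrite("pics/e.png",cv2.resize(c["color"][130:290,200:410,::-1],(788,600),interpolation=cv2.INTER_CUBIC))
```

```text
[521.3  38.3 135.9] [ 0.   0.5 -0.4]
```

View pics/e.png

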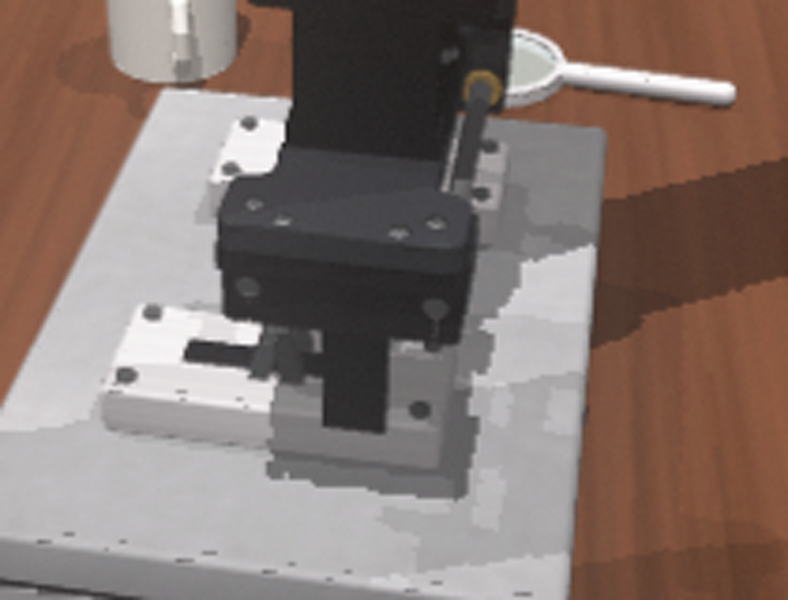

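The side view shows the fingers straddling the lever, with the tips clear of the gate. Closing now.

Request:
servo_tool --pt "0 0 0 0" --pt "0 0 0 0" --pt "0 0 0 0" --pt "0 0 0 0" --pt "0 0 0 0" --pt "0 0 0 0" --pt "0 0 0 0" --pt "0 0 0 0" --claw 20 --force 25

```text
clock: 4.15
tool_pos: [521.4, 38.3, 136.0]
tool_rot: [179.9, -0.2, -4.5]
ft_force: [-1.7, -7.7, 0.8]
gripper_width: 31.2
```

Width is 31 mm, so the collar is gripped. Lifting it 16 to 17 mm along the lever.

Request:
servo_tool --pt "-1.5 -0.5 4 0" --pt "-3 -0.5 8 0" --pt "-5 -0.5 12 0" --pt "-6.5 -0.5 15.5 0" --pt "-6.5 -0.5 15.5 0" --pt "-6.5 -0.5 15.5 0"

```text
clock: 4.75
tool_pos: [514.9, 38.0, 151.5]
tool_rot: [179.9, -0.2, -4.5]
ft_force: [1.1, 0.5, -4.4]
gripper_width: 29.1
```

Run:
```python
from h import *
s=r.sense(); print(np.round(s["tool_pos"],1),np.round(s["ft_force"],1),s["gripper_width"])
a=cam("side")["color"][130:290,200:410,::-1];b=cam("wrist")["color"][120:280,180:390,::-1]
cv2.imwrite("pics/f.png",cv2.resize(np.hstack([a,b]),(800,305),interpolation=cv2.INTER_CUBIC))
```

```text
[514.9  38.  151.5] [ 1.1  0.5 -4.4] 29.12663583187361
```

View pics/f.png

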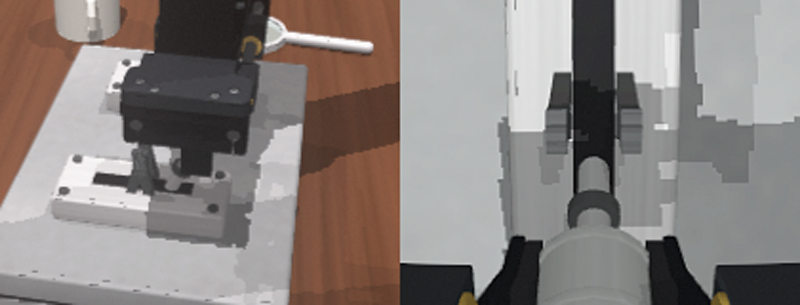

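The collar is up: Fz is -4.4 N, which matches the spring, and the wrist view shows the bare rod with its rest ring below the collar. Now the arc about the pivot, first half.

Request:
servo_tool --pt "5.7 -0.4 2.1 0" --pt "12 -0.9 4.2 0" --pt "18.5 -1.4 5.8 0" --pt "25 -1.9 7.1 0" --pt "31.5 -2.4 7.9 0" --pt "38 -2.9 8.4 0" --pt "42.5 -3.2 8.5 0" --pt "42.5 -3.2 8.5 0"

```text
clock: 5.65
tool_pos: [558.3, 34.5, 159.9]
tool_rot: [179.9, -0.3, -4.5]
ft_force: [-0.5, -1.3, -3.7]
gripper_width: 29.2
```

Run:
```python
from h import *
s=r.sense(); print(np.round(s["tool_pos"],1),np.round(s["ft_force"],1),s["gripper_width"])
a=cam("side")["color"][130:290,200:410,::-1];b=cam("wrist")["color"][120:280,180:390,::-1]
cv2.imwrite("pics/g.png",cv2.resize(np.hstack([a,b]),(800,305),interpolation=cv2.INTER_CUBIC))
```

```text
[558.3  34.5 159.9] [-0.5 -1.3 -3.7] 29.179634321593014
```

View pics/g.png

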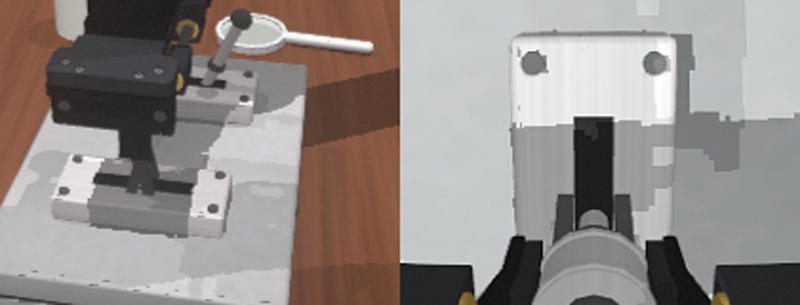

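Lever upright over the teeth with low forces. Second half.

Request:
servo_tool --pt "6.7 -0.5 -0.2 0" --pt "13.3 -1 -0.8 0" --pt "20 -1.5 -1.8 0" --pt "26.4 -2 -3.2 0" --pt "32.8 -2.5 -5 0" --pt "39 -3 -7 0" --pt "45 -3.5 -9.6 0" --pt "48 -3.7 -11 0" --pt "48 -3.7 -11 0" --pt "48 -3.7 -11 0"

```text
clock: 6.75
tool_pos: [605.5, 30.8, 148.6]
tool_rot: [179.9, -0.2, -4.5]
ft_force: [-5.7, -1.3, -2.2]
gripper_width: 29.4
```

Request:
servo_tool --pt "1 -0.1 -0.5 0" --pt "2 -0.2 -1 0" --pt "2.5 -0.2 -1.2 0" --pt "2.5 -0.2 -1.2 0"

```text
clock: 7.15
tool_pos: [605.1, 30.9, 146.7]
tool_rot: [179.8, 0.2, -4.5]
ft_force: [-19.8, -1.5, 4.8]
gripper_width: 29.2
```

Firm stop reached: -20 N with no further travel. Opening to let the collar drop.

Request:
servo_tool --pt "0.5 0 0 0" --pt "0.5 0 0 0" --pt "0.5 0 0 0" --pt "0.5 0 0 0" --pt "0.5 0 0 0" --pt "0.5 0 0 0" --pt "0.5 0 0 0" --pt "0.5 0 0 0" --claw 87

```text
clock: 7.95
tool_pos: [605.6, 30.9, 146.8]
tool_rot: [179.8, 0.2, -4.5]
ft_force: [-0.2, 0.5, -0.0]
gripper_width: 83.3
```

Free. Now retracting straight up, then back towards the robot.

Request:
servo_tool --pt "0 0 15 0" --pt "0 0 40 0" --pt "0 0 70 0" --pt "0 0 105 0" --pt "0 0 140 0" --pt "-30 0 150 0" --pt "-70 0 150 0" --pt "-110 0 150 0" --pt "-140 0 150 0" --pt "-140 0 150 0" --pt "-140 0 150 0"

```text
clock: 9.05
tool_pos: [465.7, 30.8, 298.1]
tool_rot: [179.7, 0.1, -4.5]
ft_force: [1.0, 0.3, 1.1]
gripper_width: 86.9
```

Run:
```python
from h import *
s=r.sense(); print(np.round(s["tool_pos"],1),np.round(s["ft_force"],1),s["gripper_width"])
v=[]
for n,(x0,y0) in(("scene",(160,150)),("side",(200,120))):
    c=cam(n);np.save(f"pics/{n}9.npy",c,allow_pickle=True)
    v.append(cv2.resize(c["color"][y0:y0+150,x0:x0+200,::-1],(400,300),interpolation=cv2.INTER_CUBIC))
cv2.imwrite("pics/i.png",np.hstack(v))
```

```text
[465.7  30.8 298.1] [1.  0.3 1.1] 86.8999389363153
```

View pics/i.png

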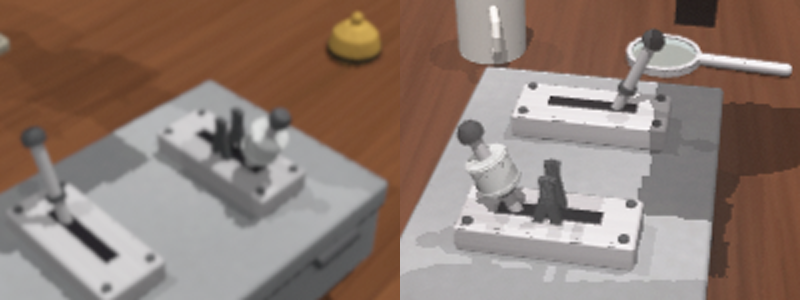

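The lever now leans away from the robot beyond the teeth (cap at (280,118) in the left crop and (470,132) in the right). The collar looks down, and the plain lever still leans towards the robot. I'll check the numbers.

Run:
```python
from h import *
cs={n:np.load(f"pics/{n}9.npy",allow_pickle=True).item() for n in("scene","side")}
T=lambda a,b:tri([ray(cs["scene"],np.array(a)/2+[160,150]),ray(cs["side"],np.array(b)/2-[200,0]+[200,120])])
g=np.array([557.5,36,60])
for k,a,b in(("cap",(280,118),(870-400,132)),("collar",(264,142),(894-400,172)),("plain",(34,137),(1053-400,40))):
    b=(b[0]+400,b[1]); X,e=T(a,b); d=X-g; print(k,X.round(1),np.round(e,1),"rho",np.hypot(d[0],d[2]).round(1),"ang",np.arctan2(d[0],d[2]).round(3))
```

```text
cap [459.5  98.8 165.1] [115.7 115.7] rho 143.7 ang -0.75
collar [442.1  94.5 133.6] [119.3 119.3] rho 136.9 ang -1.003
plain [293.3 -37.4 147.5] [108.2 108.2] rho 278.3 ang -1.251
```

That used the wrong crop offset. Redoing it.

Run:
```python
from h import *
cs={n:np.load(f"pics/{n}9.npy",allow_pickle=True).item() for n in("scene","side")}
g=np.array([557.5,36,60])
for k,a,b in(("cap",(280,118),(470,132)),("collar",(264,142),(494,172)),("plain",(34,137),(653,40))):
    X,e=tri([ray(cs["scene"],np.array(a)/2+[160,150]),ray(cs["side"],(np.array(b)-[400,0])/2+[200,120])]); d=X-g
    print(k,X.round(1),np.round(e,1),"rho",np.hypot(d[0],d[2]).round(1),"ang",np.arctan2(d[0],d[2]).round(3))
```

```text
cap [611.6  32.5 174.1] [0.8 0.8] rho 126.3 ang 0.443
collar [596.3  33.2 141.9] [0.8 0.8] rho 90.6 ang 0.443
plain [ 489.9 -108.8  176.8] [0.2 0.2] rho 135.0 ang -0.525
```

The lever is at 0.44 ± 0.02 rad, the collar is 91 mm from the pivot (93 when down), and the plain cap has moved less than 1 mm.

```bash
python3 -c "
from station import r
print(r.sign_off())"
```

```text
the job is handed in; nothing more can be done
None
```

The collared compartment is locked, and I handed the job in at about 9 s on the robot's clock. I gripped the collar, lifted it about 17 mm and swung the lever over the teeth to its far stop. I then let go and backed the arm clear.

- **Lever:** it pressed on the far stop at about 20 N with no further travel. The cameras then put it at about 0.44 rad (stop 0.45), within measuring error.
- **Collar:** it sits about 91 mm from the pivot, against 93 mm nominal when fully down, so it has dropped back.
- **Plain lever:** its cap is within 1 mm of where it started.
- **Robot:** the gripper was open and well clear, with about 1 N on the wrist sensor. The largest wrist force I read was about 20 N, at the stop.

Two things disagreed along the way:
- **Lever's sideways position:** the wrist camera and the fixed cameras differed by 2 to 4 mm. I centred the jaws by the wrist view, which left about 8 N sideways at first grip. A 0.5 mm shift during the lift cleared it.
- **Final check:** my first calculation used a wrong crop offset, so I discarded it and redid it. The figures above are from the second one.

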